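Wedge a rocking display riser

ROBOT

A 6-joint arm with a two-finger parallel gripper is mounted at the origin on the work surface. World frame = base frame: x ahead of the robot, y to its left, z up, the work surface at z = 0. Lengths are in mm, angles in rad, forces in N, time in s.
With the tool pointing down it reaches from about 300 to 875 mm from the base axis. Payload 6.4 kg.
Tool frame: the origin (TCP) lies between the finger pads; the fingertips stand ctrl.finger_overhang ahead of it and the grasp point (between the pads) lies 5 mm behind it (ctrl.finger_overhang is the distance from the TCP to the fingertips, in mm); z points along the fingers, y is the line along which they close (so a half turn about z gives the same grasp; the last joint's range is limited). The gripper opens to 85 mm and grips with 20 to 120 N. Pads are 22 mm wide; open, the fingers measure 114 mm over their backs; the gripper's body (76 mm by 85 mm) begins 54 mm behind the grasp point. The pads swing forward as they close: fully open they stand 13 mm farther back than shut.
Start: joints at [0.966, 0.181, 1.607, -0, 1.354, -0.206], TCP at [223.27, 529.898, 245.288] pointing down, gripper open.
Joint ranges: [-2.99, 2.99], [-0.89, 2.07], [0.3, 2.58], [-1.14, 4.28], [0, 2.63], [-3.12, 3.12]. Speed limits (rad/s): [2.57, 2.57, 3.01, 3.14, 3.14, 3.14].

INTERFACE

Orientations are given as a rotation vector (axis times angle).
In Python, from cell import read_state, read_camera, get_calibration, ticket, ctrl gives the robot as it stands.
- The arm moves only by the shell command python3 -m pendant 'ROWS' [FORCE]. ROWS is JSON, a list of rows, each a list of 3 entries, a list of its own where there are three numbers: the opening, from 0 (shut) to 1 (fully open), then the shift along the world's x, y, z in mm, then the turn, a rotation vector about the world's x, y, z in degrees. In form: [[fingers, [dx, dy, dz], [wx, wy, wz]], ...]. A call has 1 to 10 rows; each row is the pose to reach, as a shift and turn from the pose commanded when the call began; what a row does not reach only later rows make up. A row lasts 1/8 s, in which the tool goes at most 62.5 mm and 10.7 degrees, less where a joint would pass 70% of its speed; a pose out of reach is approached as far as the arm can. A call with a gripper value outside its range is refused whole. The fingers move at their own pace and stop on an object; FORCE is the grip in N (left out, the last holds). Time passes only in rows, so rows that repeat a pose let the fingers close. It gives the time, the measured TCP pose, the force, the opening and the grip force at its end, in the units of the state.
- read_state(): the state, without advancing time (a new reading comes with each control period).
- read_camera(name): name is "scene" or "side" or "wrist"; returns (picture, depth): 400x640x3 uint8, red, green, blue; 400x640 float32, mm along the optical axis (not along the pixel's ray), 0 where there is no reading.
- get_calibration(name): a dict with "mtx" (3x3 intrinsics, pixels), "extrinsics" (4x4, takes a point from camera to world coordinates). Camera axes: x right, y down, z forward; pixel columns grow to the right and rows downward; lengths in mm; the calibration is good to about 2 mm. A picture is of the moment at which its call begins: read the wrist's pose just before it. get_calibration takes no time and is no camera call; for the wrist camera it gives the pose at the moment of the call.
- ticket.close_job(): hands the job in; it is judged then, once.
The state is a dict: "time_s": time; "joint_positions": joint angles; "joint_vel": joint speeds; "joint_efforts": joint torques, N m; "ee_pos": TCP position; "tool_rot": TCP orientation; "force": force on the tool from outside, world axes, zero at the start; "ft_torque": the same for the moment, N m; "grip_width": opening from 0.0 (shut) to 1.0 (fully open); "finger_force": force on a finger pad.
Only numpy, scipy, OpenCV 4.12 (cv2) and the standard library are available. Lean on these libraries where they do the work, as an engineer would, in place of code of your own. Each camera call takes 0.05 s, during which the arm holds its last target. There are 200 camera calls.

TASK

The low wooden display riser rocks because one foot is short: the one at its near-left corner, as the robot sees it. Using only the outside of your fingers, gently push the wooden wedge, thin end first, under that foot until it just fills the gap, without jacking the riser up or shoving it along; never pinch or lift the wedge. Then press down with the fingertips on the top of the riser above that foot, with about 10 N, to feel that it no longer rocks, and move clear, leaving the pottery standing where it is.

Things in the scene. Friction and masses are not known exactly. Their poses are not given: they have to be found in the camera images.
- riser: Low brown wooden riser, about 3 kg, loose: top board 240 (its x) by 200 mm (its y), flat top 72 mm above the table. Origin on the table under its centre; x away from the robot, y left, z up. Four feet at x = +-100, y = +-80 mm, each ending in a ball of 12 mm radius. Three reach the table; the near-left one (x = -100, y = +80) is short by 4 to 9 mm, not told exactly. It stands level if untouched.
- short_foot (a point): Centre of the ball (12 mm radius) of the short foot, at riser x = -100, y = +80 mm; the ball's lowest point is 12 mm below it.
- short_corner (a point): Point on the riser's flat top straight above the short foot, 72 mm above the table, 20 mm in from the riser's two edges: the place to press. Unwedged, the jar's weight keeps the riser level until some 2 to 6 N press here; then the corner drops 4 to 9 mm until the foot meets the table.
- wedge: Loose pale wooden wedge, 70 g, 140 mm long, 56 mm wide. Origin on the table under its mid-length; x points to the thin end. Its face rises evenly from 2 mm at the thin end (x = +70) to 18 mm at x = -50; then a head block 22 mm high, whose flat back (x = -70) is to be pushed. Starts left of the riser, pointing along riser -y within 0.15 rad, up to 30 mm off the foot's line.
- wedge_face (a point): Middle of the wedge's sloping face (wedge x = +10 mm, 10 mm above the table). Its x runs down the slope to the thin end, y across, z square out of the face. The wedge touches the foot when short_foot is 12 mm from the face along this z. Pushed on, it meets 3 to 14 N, then shoves or jacks up the riser.
- jar: Brown stoneware jar, 88 mm across, 108 mm high, about 0.7 kg, standing on the riser near its far-right corner; origin at the centre of its foot. Leave alone.
- mug: Olive mug with a handle, 76 mm across, 75 mm high, beyond and left of the wedge; origin at the centre of its foot. Leave alone.
- bowl: Grey-green bowl, 110 mm across, 55 mm high, right of the riser; origin at the centre of its foot. Leave alone.
- cup: Plum-brown cup, 64 mm across, 60 mm high, right of the riser; origin at the centre of its foot. Leave alone.
There are look-alikes about, which are no part of the job. Of the things that look like the wedge, take the one that is farthest from the robot's base at the start.

How it is judged (in metres and radians):
On the way, in this order (a step that is already met when the one before it is completed fails the run):
1. the wedge is under the short foot and touches it, the riser still level (z of short_foot in the frame of wedge_face below 0.013 m and x of short_foot in the frame of wedge_face between -0.058 and 0.058 m and y of short_foot in the frame of wedge_face between -0.026 and 0.026 m and angle between riser's own z axis and vertical below 0.012 rad), for 0.2 s.
2. the fingers press down on the riser above the short foot with more than 6 N and it stays level (contact force between the fingers and riser above 6 N and horizontal distance between the grasp point and short_corner below 0.05 m and angle between riser's own z axis and vertical below 0.012 rad), for 0.1 s.
At the end, for the whole second after the job is handed in: The sloping face of the wedge lies under the short foot with less than 1 mm of gap left, the riser is level within 0.012 rad (not jacked up) and within 15 mm of where it stood, the jar upright on it, all at rest (all of step 1 and distance of riser from where it was at the start of the episode below 0.015 m and angle between jar's own z axis and vertical below 0.1 rad and linear speed of each of riser, wedge below 0.01 m/s); the robot touches nothing.
It fails at once if the wedge is lifted or tipped up (height (world z) of wedge above 0.012 m or angle between wedge's own z axis and vertical above 0.2 rad).
It fails at once if the wedge is pinched or rammed (more than 18 N from the fingers) (contact force between the fingers and wedge above 18 N).
It fails at once if the riser is lifted, tipped or shoved more than 15 mm (distance of riser from where it was at the start of the episode above 0.015 m or angle between riser's own z axis and vertical above 0.12 rad).
It fails at once if the jar is shifted more than 15 mm or tipped (distance of jar from where it was at the start of the episode above 0.015 m or angle between jar's own z axis and vertical above 0.3 rad).
It fails at once if the mug, bowl or cup is moved more than 20 mm (distance of any of mug, bowl, cup from where it was at the start of the episode above 0.02 m).
It also fails if it takes over 51 s, if anything falls off the work surface, if the arm or the gripper's body presses on something with over 40 N, if the wrist force passes 120 N, or if a joint passes its speed limit or range.

## Working session

There is one attempt and no reset: what is moved stays moved. The work goes in short steps, Python scripts to look and compute and a shell command to move; the robot and the scene stay as the last step left them, time stands still between calls to the robot, and variables do not carry over. Pictures are saved under pics/ and viewed, at most 10 in all, crops included, and the job is handed in when it is done.

```bash
mkdir -p pics
cat > h.py <<'E'
import numpy as np,cv2
from cell import read_state, read_camera, get_calibration, ticket, ctrl
def cloud(n,d):
    c=get_calibration(n);K=np.array(c['mtx']);T=np.array(c['extrinsics'])
    v,u=np.mgrid[0:d.shape[0],0:d.shape[1]]
    P=np.stack([(u-K[0,2])/K[0,0]*d,(v-K[1,2])/K[1,1]*d,d],-1)
    W=P@T[:3,:3].T+T[:3,3]; W[d<=0]=np.nan
    return W
E
python3 - <<'E'
from h import *
s=read_state();print(s,ctrl.finger_overhang)
for n in('scene','side'):
    im,d=read_camera(n);np.savez(f'/tmp/{n}.npz',im=im,W=cloud(n,d));cv2.imwrite(f'pics/{n}0.png',im[...,::-1])
    print(n,get_calibration(n)['extrinsics'])
E
```

```text
{'time_s': 0.0, 'joint_positions': array([ 9.65702913e-01,  1.81520154e-01,  1.60801429e+00, -2.43042382e-05,
        1.35377226e+00, -2.06306215e-01]), 'joint_vel': array([-0.00172038,  0.00019936, -0.00024849,  0.00107885, -0.00091574,
        0.00047661]), 'joint_efforts': array([ 1.60292329e-04, -4.44881451e+01, -3.51332009e+01, -3.69381632e-04,
        8.94350029e-03,  3.08023516e-05]), 'ee_pos': array([222.96286667, 529.44399288, 244.39282656]), 'tool_rot': array([-6.22132950e-01, -3.07870684e+00,  2.48806504e-03]), 'force': array([ 0.81624017, -0.09352803,  0.17183561]), 'ft_torque': array([-0.00129783, -0.06239957, -0.03402851]), 'finger_force': 0.0, 'grip_width': 1.0024072105309938} 14.0
scene [[-5.15577137e-01  7.01783688e-01 -4.91609469e-01  9.85065149e+02]
 [ 8.56815409e-01  4.26879899e-01 -2.89207378e-01  2.95422185e+02]
 [ 6.89718011e-03 -5.70327280e-01 -8.21388594e-01  9.87735229e+02]
 [ 0.00000000e+00  0.00000000e+00  0.00000000e+00  1.00000000e+00]]
side [[ 6.95029099e-01 -5.46687702e-01  4.66976560e-01 -5.31246609e+01]
 [-7.18981565e-01 -5.28696367e-01  4.51160349e-01 -5.30682914e+02]
 [ 2.44996290e-04 -6.49317109e-01 -7.60517740e-01  9.22456183e+02]
 [ 0.00000000e+00  0.00000000e+00  0.00000000e+00  1.00000000e+00]]
```

View pics/scene0.png

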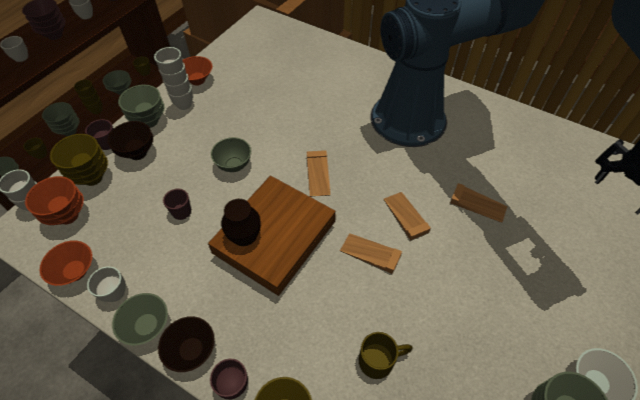

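View pics/side0.png

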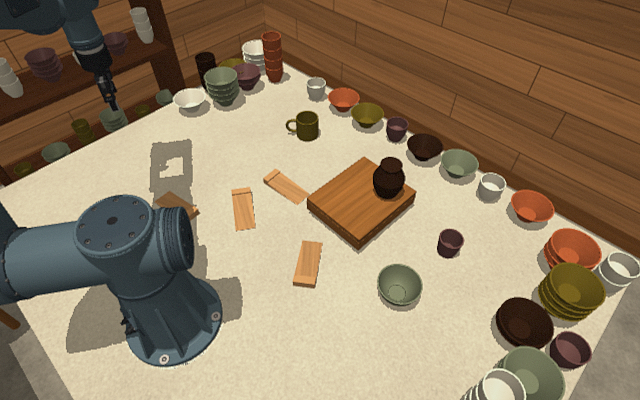

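Candidates for the wedge in the scene view are (370,253), (407,215), (478,203) and (318,173). The (370,253) one lies left of the riser with its head to the right and looks farthest from the base. I'll measure all four and crop that one.

Run:
```python
from h import *
for n,pts in(('scene',[(370,253),(407,215),(478,203),(318,173)]),('side',[(287,187),(243,209),(177,206),(308,264)])):
    z=np.load(f'/tmp/{n}.npz');W=z['W'];im=z['im']
    for u,v in pts:
        p=W[v,u];print(n,(u,v),p.round(),np.hypot(*p[:2]).round())
    # riser top by height + brown
    hsv=cv2.cvtColor(im,cv2.COLOR_RGB2HSV)
    X,Y,Z=W[...,0],W[...,1],W[...,2]
    near=(np.abs(X-np.nanmedian(X))<3000)
    u0,v0=(275,235) if n=='scene' else (350,200)
    c=W[v0,u0]; m=((abs(Z-72)<8)&(np.hypot(X-c[0],Y-c[1])<220)&(hsv[...,1]>90)).astype(np.uint8)
    k,l,st,_=cv2.connectedComponentsWithStats(m);m=l==l[v0,u0]
    r=cv2.minAreaRect(W[m][:,:2].astype(np.float32));print('riser',r,cv2.boxPoints(r).round(1).tolist(),np.median(Z[m]))
    u0,v0=pts[0];c=W[v0,u0]
    m=((Z>-3)&(Z<30)&(np.hypot(X-c[0],Y-c[1])<110)&(hsv[...,1]>95)&(hsv[...,0]<25)).astype(np.uint8)
    k,l,st,_=cv2.connectedComponentsWithStats(m);m=l==l[v0,u0]
    P=W[m];r=cv2.minAreaRect(P[:,:2].astype(np.float32));print('wedge',r,cv2.boxPoints(r).round(1).tolist(),m.sum())
    A=np.c_[P[:,:2]-c[:2],np.ones(len(P))];print('slope',np.linalg.lstsq(A,P[:,2],rcond=None)[0])
    table=(hsv[...,1]<60)&(abs(Z)<15);print('table z',np.nanmedian(Z[table]))
    vis=im[...,::-1].copy();vis[m,0]=255
    np.save(f'/tmp/m{n}.npy',m)
    cv2.imwrite(f'pics/{n}w.png',cv2.resize(vis[v0-75:v0+75,u0-100:u0+100],None,fx=4,fy=4))
```

```text
scene (370, 253) [475. 122.  11.] 491.0
scene (407, 215) [330. 152.  14.] 363.0
scene (478, 203) [202. 295.  17.] 358.0
scene (318, 173) [ 330. -116.   11.] 350.0
riser ((562.9422607421875, -96.85858154296875), (201.9684600830078, 242.7064971923828), 87.9693603515625) [[438.1000061035156, -193.5], [680.5999755859375, -202.10000610351562], [687.7999877929688, -0.20000000298023224], [445.20001220703125, 8.399999618530273]] 72.81316427628667
wedge ((464.7677917480469, 119.47886657714844), (70.24855041503906, 141.71507263183594), 3.8966996669769287) [[424.8999938964844, 187.8000030517578], [434.5, 46.400001525878906], [504.6000061035156, 51.20000076293945], [495.0, 192.60000610351562]] 1257
slope [-0.06309921  0.13163654 12.66559097]
table z 1.6924014377910908
side (287, 187) [471. 112.   5.] 484.0
side (243, 209) [324. 144.   2.] 355.0
side (177, 206) [195. 287.   8.] 347.0
side (308, 264) [ 323. -127.    8.] 347.0
riser ((1161.85302734375, 639.97802734375), (2542.660888671875, 2448.2236328125), 44.06399154663086) [[-603.0, 635.4000244140625], [1099.5999755859375, -1123.800048828125], [2926.699951171875, 644.5], [1224.0999755859375, 2403.699951171875]] nan
wedge ((472.5970153808594, 116.14769744873047), (67.78236389160156, 142.6475067138672), 2.4562106132507324) [[435.70001220703125, 186.0], [441.79998779296875, 43.400001525878906], [509.5, 46.29999923706055], [503.3999938964844, 188.89999389648438]] 726
slope [0.01308659 0.13437685 6.69918256]
table z -3.7652179995312736
```

View pics/scenew.png

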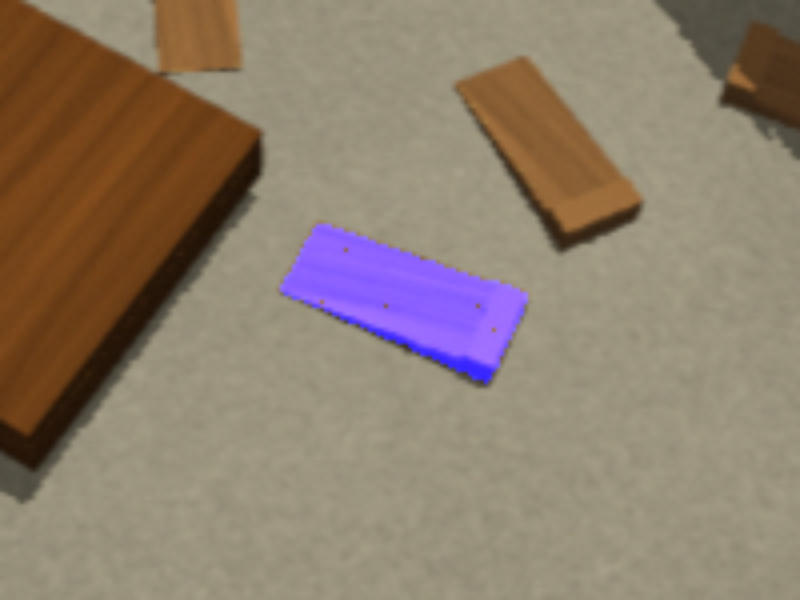

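The crop shows the target wedge with its head at right (crop ~(505,315)) and thin end towards the riser (~(300,255)). It is farthest from the base at 491 mm, against 363 mm or less for the others. I'll move above it with the fingers partly closed, their closing line along world x, and look with the wrist camera.

```bash
python3 -m pendant '[[0.25,[60,-50,60],[0,0,-10]],[0.25,[90,-100,60],[0,0,-20]],[0.25,[120,-150,60],[0,0,-30]],[0.25,[160,-200,60],[0,0,-40]],[0.25,[200,-260,60],[0,0,-50]],[0.25,[240,-310,60],[0,0,-60]],[0.25,[247,-350,60],[0,0,-67]],[0.25,[247,-350,60],[0,0,-67]],[0.25,[247,-350,60],[0,0,-67]],[0.25,[247,-350,60],[0,0,-67]]]'
python3 - <<'E'
from h import *
from scipy.spatial.transform import Rotation as R
s=read_state();print(s['time_s'],s['ee_pos'],R.from_rotvec(s['tool_rot']).as_matrix().round(3),s['joint_positions'],s['grip_width'],s['force'])
im,d=read_camera('wrist');np.savez('/tmp/wrist.npz',im=im,W=cloud('wrist',d),K=get_calibration('wrist')['mtx'],T=get_calibration('wrist')['extrinsics']);cv2.imwrite('pics/wrist0.png',im[...,::-1]);print(get_calibration('wrist')['extrinsics'])
E
```

```text
time_s: 1.35
ee_pos: [469.6, 181.2, 305.1]
tool_rot: [-2.216, -2.226, 0.0]
force: [-0.1, 0.4, -0.3]
grip_width: 0.252
finger_force: 0.0
1.35 [469.59550514 181.16952006 305.14830935] [[-0.005  1.    -0.   ]
 [ 1.     0.005  0.   ]
 [ 0.    -0.    -1.   ]] [ 1.31654659e-01 -2.87322026e-02  1.70934270e+00  5.13712970e-04
  1.46139974e+00  1.26793408e-01] 0.2522833070534386 [-0.10153491  0.41935416 -0.31667929]
[[ 9.99983121e-01  5.80872276e-03  1.27954528e-04  4.69041997e+02]
 [ 5.53406266e-03 -9.45529993e-01 -3.25487951e-01  2.65315796e+02]
 [-1.76968443e-03  3.25483165e-01 -9.45546179e-01  4.34348651e+02]
 [ 0.00000000e+00  0.00000000e+00  0.00000000e+00  1.00000000e+00]]
```

View pics/wrist0.png

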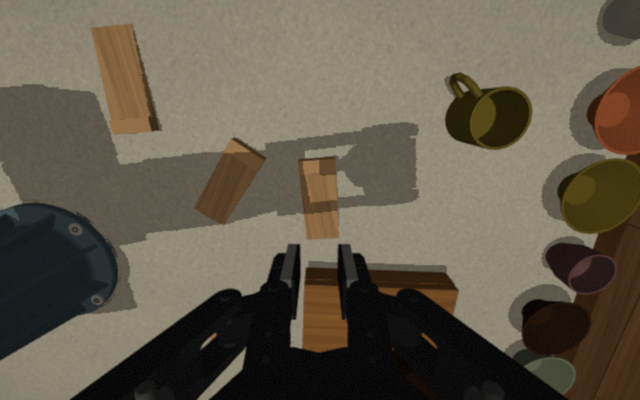

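The wrist view shows the target wedge at (320,198), with its back edge at row 158 and its thin end at row 238. The riser's left edge runs from (305,268) to (457,290). Next I'll get the wedge corners.

Run:
```python
from h import *
z=np.load('/tmp/wrist.npz');W=z['W'];im=z['im'];K=z['K'];T=z['T']
hsv=cv2.cvtColor(im,cv2.COLOR_RGB2HSV)
X,Y,Z=W[...,0],W[...,1],W[...,2]
t=(hsv[...,1]<70)&(abs(X-470)<150)&(Y>20)&(Y<300)&(abs(Z)<20);print('table',np.nanmedian(Z[t]))
m=((hsv[...,1]>95)&(hsv[...,0]<25));m[:150]=0;m[245:]=0;m[:,:290]=0;m[:,350:]=0
k,l,st,_=cv2.connectedComponentsWithStats(m.astype(np.uint8));m=l==l[200,320]
c=cv2.findContours(m.astype(np.uint8),0,1)[0][0]
print(cv2.approxPolyDP(c,4,True)[:,0].tolist())
def ray(u,v,zp):
    r=T[:3,:3]@[(u-K[0,2])/K[0,0],(v-K[1,2])/K[1,1],1];o=T[:3,3];return (o+r*(zp-o[2])/r[2])[:2]
# axis: left/right mask midpoints per row, casted at local height
P=[]
for v in range(164,235,3):
    u=np.where(m[v])[0]; zz=np.nanmedian(Z[v,u]);a,b=ray(u[0]-.5,v,zz),ray(u[-1]+.5,v,zz);P.append([(a[0]+b[0])/2,(a[1]+b[1])/2,b[0]-a[0],zz])
P=np.array(P);print(P[::4].round(1));f=np.polyfit(P[:,1],P[:,0],1);print('axis x = %.4f*y+%.1f'%tuple(f))
v=np.where(m[:,320])[0];print('back',ray(320,v[0],22),'thin',ray(320,v[-1]+1,2))
M=(abs(Z-72)<10)&(Y<40)&(hsv[...,1]>90)
v,u=np.where(m);A=W[m];
# riser left edge from wrist
E=[]
for u in range(365,450,10):
    col=np.where((abs(Z[:,u]-74)<6)&(Y[:,u]<40))[0]
    if len(col):E.append(ray(u,col[0],72))
print('riser left edge',np.round(E,1).tolist())
# mug
g=(Z>60)&(X>520)&(Y>150)&(Y<400);print('mug',np.nanmin(X[g]),np.nanmax(X[g]),np.nanmin(Y[g]),np.nanmax(Y[g]))
# riser via side
z=np.load('/tmp/side.npz');W=z['W'];S=cv2.cvtColor(z['im'],cv2.COLOR_RGB2HSV)
m=((abs(W[...,2]-69)<6)&(abs(W[...,0]-563)<170)&(abs(W[...,1]+97)<160)&(S[...,1]>90)).astype(np.uint8)
m=cv2.morphologyEx(m,cv2.MORPH_OPEN,np.ones((3,3)));print(cv2.minAreaRect(W[m>0][:,:2].astype(np.float32)))
```

```text
table 0.579668818338348
[[333, 157], [298, 161], [307, 239], [338, 236]]
[[464.9 181.2  55.2  22.7]
 [467.2 161.7  55.1  18. ]
 [468.8 141.8  56.3  15.2]
 [469.7 120.9  55.9  12.3]
 [472.3  99.4  55.4   9.7]
 [473.3  76.7  55.    6.5]]
axis x = -0.0771*y+479.4
back [470.81708923 190.12479104] thin [471.90668363  46.61461235]
riser left edge [[571.8, 0.9], [587.1, 1.0], [602.5, 1.1], [617.8, 1.2], [633.4, -0.5], [648.7, -0.4], [664.3, -2.1]]
mug 520.0068732670986 834.840788933824 190.15231589390265 368.4903142743609
((561.5398559570312, -101.76188659667969), (201.53211975097656, 241.4439697265625), 87.94966125488281)
```

```bash
python3 -m pendant '[[0.25,[-5,39,-40],[0,0,4]],[0.25,[-5,39,-95],[0,0,4]],[0.25,[-5,39,-150],[0,0,4]],[0.25,[-5,39,-200],[0,0,4]],[0.25,[-5,39,-240],[0,0,4]],[0.25,[-5,39,-270],[0,0,4]],[0.25,[-5,39,-286],[0,0,4]],[0.25,[-5,39,-286],[0,0,4]],[0.25,[-5,39,-286],[0,0,4]]]'
python3 - <<'E'
from h import *
im,d=read_camera('side');cv2.imwrite('pics/side1.png',cv2.resize(im[120:270,180:420,::-1],None,fx=3.3,fy=3.3))
E
```

```text
time_s: 2.52
ee_pos: [466.2, 219.5, 20.5]
tool_rot: [2.138, 2.3, 0.003]
force: [-0.4, 0.2, -0.1]
grip_width: 0.252
finger_force: 0.0
```

View pics/side1.png

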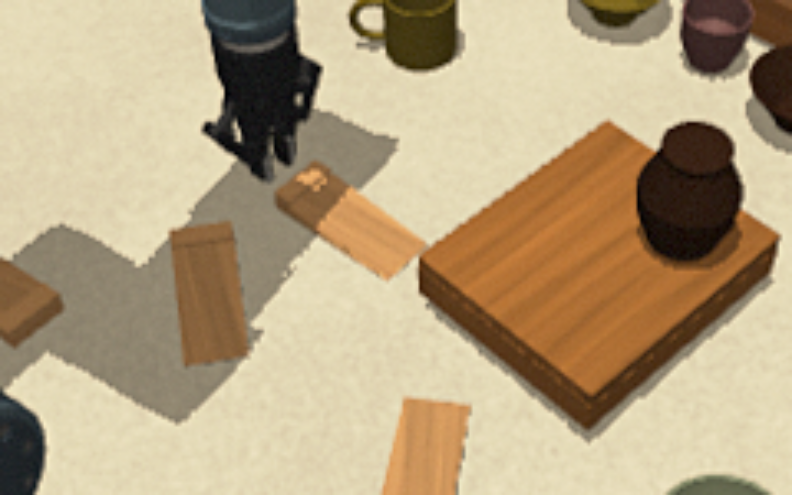

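The crop shows the fingers at about (275,160), just behind the wedge head, aligned and clear. Pushing starts now, slowly bringing the wedge into line with the foot.

```bash
python3 -m pendant '[[0.25,[0,-8,0],[0,0,0]],[0.25,[0,-14,0],[0,0,0]],[0.25,[0,-20,0],[0,0,0]],[0.25,[0,-25,0],[0,0,-1]],[0.25,[0,-31,0],[0,0,-2]],[0.25,[0,-37,0],[0,0,-3]],[0.25,[0,-43,0],[0,0,-4]],[0.25,[0,-49,0],[0,0,-5]],[0.25,[0,-54,0],[0,0,-6]],[0.25,[0,-58,0],[0,0,-6]]]'
python3 -m pendant '[[0.25,[0,-5,0],[0,0,0]],[0.25,[0,-10,0],[0,0,0]],[0.25,[0,-15,0],[0,0,0]],[0.25,[0,-18,0],[0,0,0]],[0.25,[0,-18,0],[0,0,0]],[0.25,[0,-18,0],[0,0,0]]]'
python3 - <<'E'
from h import *
for n in('wrist','scene'):
    im,d=read_camera(n);W=cloud(n,d);print(n)
    hsv=cv2.cvtColor(im,cv2.COLOR_RGB2HSV);X,Y,Z=W[...,0],W[...,1],W[...,2]
    if n=='scene':
        cv2.imwrite('pics/scene1.png',cv2.resize(im[150:300,220:460,::-1],None,fx=3.3,fy=3.3))
    m=(hsv[...,1]>95)&(hsv[...,0]<25)&(Z>3)&(Z<27)&(abs(X-468)<45)&(Y>0)&(Y<190)
    for y in range(5,130,15):
        q=m&(abs(Y-y)<3)
        if q.sum()>5:print(y,X[q].min().round(1),X[q].max().round(1),np.median(Z[q]).round(1))
E
```

```text
time_s: 3.82
ee_pos: [465.2, 160.6, 19.3]
tool_rot: [-2.257, -2.185, 0.0]
force: [-0.2, 1.4, 0.6]
grip_width: 0.249
finger_force: 0.5
time_s: 4.58
ee_pos: [465.2, 142.8, 19.2]
tool_rot: [-2.257, -2.185, 0.0]
force: [0.4, 0.4, 0.6]
grip_width: 0.25
finger_force: 0.0
wrist
80 458.2 467.6 14.5
95 446.5 479.8 16.4
110 447.7 479.3 22.4
125 452.4 475.5 22.5
scene
5 434.5 506.8 6.0
20 432.8 488.7 7.4
35 433.8 489.5 8.9
50 433.8 489.2 11.1
65 433.9 489.8 12.3
80 431.2 490.7 14.7
95 434.6 491.9 16.8
110 435.5 491.7 18.2
125 463.9 492.1 17.5
```

View pics/scene1.png

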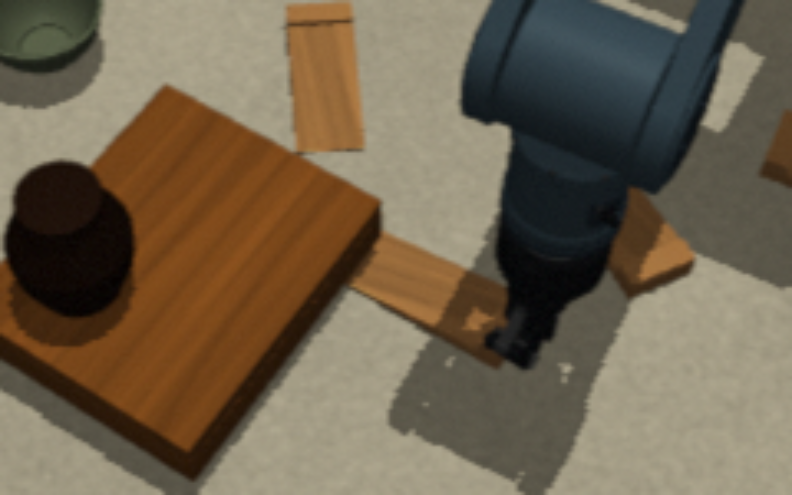

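The wedge lies along the foot's line: its axis is at x ≈ 462 and the foot at about 465, with the thin end just under the board edge (crop (370,260)). From here I'll push slowly and watch the force.

```bash
python3 -m pendant '[[0.25,[0,-4,0],[0,0,0]],[0.25,[0,-8,0],[0,0,0]],[0.25,[0,-12,0],[0,0,0]],[0.25,[0,-16,0],[0,0,0]],[0.25,[0,-18,0],[0,0,0]],[0.25,[0,-18,0],[0,0,0]]]' | egrep 'ee_pos|force:'
python3 -m pendant '[[0.25,[0,-1,0],[0,0,0]],[0.25,[0,-2,0],[0,0,0]],[0.25,[0,-3,0],[0,0,0]],[0.25,[0,-4,0],[0,0,0]],[0.25,[0,-4,0],[0,0,0]]]'| egrep 'ee_pos|force:'
```

```text
ee_pos: [465.3, 124.7, 19.3]
force: [-0.2, -0.4, -0.1]
finger_force: 0.0
ee_pos: [465.3, 120.8, 19.3]
force: [-1.0, -0.4, 1.6]
finger_force: 0.0
```

```bash
python3 -m pendant '[[0.25,[0,-1,0],[0,0,0]],[0.25,[0,-2,0],[0,0,0]],[0.25,[0,-3,0],[0,0,0]],[0.25,[0,-4,0],[0,0,0]]]'| egrep 'ee_pos|force:'; sleep 0.1; python3 -m pendant '[[0.25,[0,-1,0],[0,0,0]],[0.25,[0,-2,0],[0,0,0]]]'| egrep 'ee_pos|force:'
```

```text
ee_pos: [465.3, 116.8, 19.3]
force: [0.3, 0.8, 0.9]
finger_force: 0.4
ee_pos: [465.3, 114.8, 19.3]
force: [0.2, 1.2, 0.3]
finger_force: 0.4
```

```bash
python3 -m pendant '[[0.25,[0,-1,0],[0,0,0]],[0.25,[0,-2,0],[0,0,0]],[0.25,[0,-3,0],[0,0,0]]]'| egrep 'ee_pos|force:'
```

```text
ee_pos: [465.3, 111.9, 19.3]
force: [-0.5, 2.0, 1.1]
finger_force: 1.1
```

```bash
python3 -m pendant '[[0.25,[0,-1,0],[0,0,0]],[0.25,[0,-2,0],[0,0,0]]]'| egrep 'ee_pos|force:'
```

```text
ee_pos: [465.2, 110.2, 19.3]
force: [-0.5, 6.1, 0.3]
finger_force: 2.5
```

```bash
python3 -m pendant '[[0.25,[0,-1,0],[0,0,0]],[0.25,[0,-2,0],[0,0,0]]]'| egrep 'ee_pos|force:'
```

```text
ee_pos: [465.2, 108.6, 19.3]
force: [-1.1, 8.3, 1.2]
finger_force: 4.0
```

Contact is firm at 8 N, so I stop, back off, and rise to above the corner.

```bash
python3 -m pendant '[[0.25,[0,6,0],[0,0,0]],[0.25,[0,20,0],[0,0,0]],[0.25,[0,30,30],[0,0,0]],[0.25,[0,30,80],[0,0,0]],[0.25,[0,10,120],[0,0,0]],[0.25,[0,-40,120],[0,0,0]],[0.25,[0,-80,120],[0,0,0]],[0.25,[0,-110,110],[0,0,0]],[0.25,[0,-126,95],[0,0,0]],[0.25,[0,-126,90],[0,0,0]]]'
python3 - <<'E'
from h import *
im,d=read_camera('scene');W=cloud('scene',d);cv2.imwrite('pics/scene2.png',cv2.resize(im[150:300,220:460,::-1],None,fx=3.3,fy=3.3))
hsv=cv2.cvtColor(im,cv2.COLOR_RGB2HSV);X,Y,Z=W[...,0],W[...,1],W[...,2]
m=((abs(Z-72)<8)&(np.hypot(X-563,Y+97)<220)&(hsv[...,1]>90)).astype(np.uint8);k,l,_,_=cv2.connectedComponentsWithStats(m);m=l==l[235,275]
print(cv2.minAreaRect(W[m][:,:2].astype(np.float32)))
P=W[m];print(np.linalg.lstsq(np.c_[P[:,:2]-[563,-97],np.ones(len(P))],P[:,2],rcond=None)[0])
E
```

```text
time_s: 8.93
ee_pos: [464.5, -18.0, 107.9]
tool_rot: [-2.257, -2.182, 0.002]
force: [-0.4, -0.2, 0.5]
grip_width: 0.252
finger_force: 0.0
((563.0955200195312, -96.8565673828125), (201.08323669433594, 241.42843627929688), 88.16950988769531)
[-1.84363221e-03 -1.30562365e-03  7.28888540e+01]
```

View pics/scene2.png

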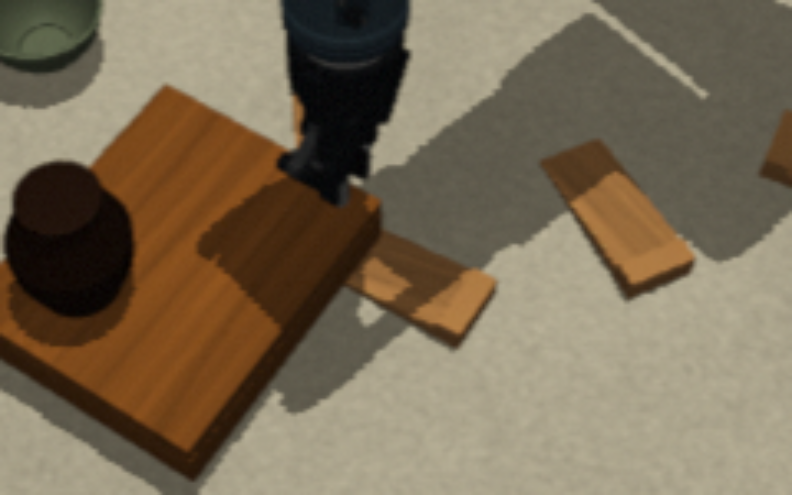

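The riser has not moved and is level, with the wedge head at crop (470,310) and the fingers over the short corner at (330,185). Next comes the press with closed fingertips.

```bash
python3 -m pendant '[[0,[0,2,0],[0,0,0]],[0,[0,2,-5],[0,0,0]],[0,[0,2,-10],[0,0,0]],[0,[0,2,-14],[0,0,0]],[0,[0,2,-16],[0,0,0]],[0,[0,2,-18],[0,0,0]],[0,[0,2,-19],[0,0,0]],[0,[0,2,-19],[0,0,0]]]'| egrep 'ee_pos|force:|width'
python3 -m pendant '[[0,[0,0,-0.5],[0,0,0]],[0,[0,0,-1],[0,0,0]],[0,[0,0,-1.5],[0,0,0]]]'| egrep 'ee_pos|force:'
```

```text
ee_pos: [465.3, -16.2, 90.3]
force: [-0.1, -0.4, -0.0]
grip_width: -0.003
finger_force: 0.0
ee_pos: [465.3, -16.1, 88.8]
force: [-0.3, -0.5, 0.2]
finger_force: 0.0
```

```bash
python3 -m pendant '[[0,[0,0,-0.5],[0,0,0]],[0,[0,0,-1],[0,0,0]],[0,[0,0,-1.5],[0,0,0]]]'| egrep 'ee_pos|force:'
```

```text
ee_pos: [465.3, -16.1, 87.2]
force: [0.4, 0.4, -0.2]
finger_force: 0.0
```

```bash
python3 -m pendant '[[0,[0,0,-0.5],[0,0,0]],[0,[0,0,-1],[0,0,0]]]'| egrep 'ee_pos|force:'
```

```text
ee_pos: [465.3, -16.1, 86.3]
force: [0.0, -0.4, 0.1]
finger_force: 0.0
```

```bash
python3 -m pendant '[[0,[0,0,-0.5],[0,0,0]],[0,[0,0,-1],[0,0,0]]]'| egrep 'ee_pos|force:'
```

```text
ee_pos: [465.3, -16.1, 85.4]
force: [-2.2, 1.3, 5.6]
finger_force: 2.8
```

```bash
python3 -m pendant '[[0,[0,0,-0.3],[0,0,0]],[0,[0,0,-0.6],[0,0,0]]]'| egrep 'ee_pos|force:'
```

```text
ee_pos: [465.3, -16.1, 85.4]
force: [-5.1, 1.0, 9.9]
finger_force: 5.3
```

It bears 10 N without dropping. I'll hold briefly with a hair more force, then lift clear and check.

```bash
python3 -m pendant '[[0,[0,0,-0.2],[0,0,0]],[0,[0,0,-0.2],[0,0,0]],[0,[0,0,-0.2],[0,0,0]]]'| egrep 'ee_pos|force:'
python3 -m pendant '[[0,[0,0,3],[0,0,0]],[0,[0,0,20],[0,0,0]],[0,[0,0,60],[0,0,0]],[0,[0,0,110],[0,0,0]],[0,[-50,30,150],[0,0,0]],[0,[-80,80,150],[0,0,0]],[0,[-90,130,150],[0,0,0]],[0,[-90,140,150],[0,0,0]],[0,[-90,140,150],[0,0,0]]]'| egrep 'ee_pos|force:|time'
python3 - <<'E'
from h import *
im,d=read_camera('scene');W=cloud('scene',d)
hsv=cv2.cvtColor(im,cv2.COLOR_RGB2HSV);X,Y,Z=W[...,0],W[...,1],W[...,2]
m=((abs(Z-72)<8)&(np.hypot(X-563,Y+97)<220)&(hsv[...,1]>90)).astype(np.uint8);k,l,_,_=cv2.connectedComponentsWithStats(m);m=l==l[235,275]
print(cv2.minAreaRect(W[m][:,:2].astype(np.float32)))
P=W[m];print(np.linalg.lstsq(np.c_[P[:,:2]-[563,-97],np.ones(len(P))],P[:,2],rcond=None)[0])
m=(hsv[...,1]>95)&(hsv[...,0]<25)&(Z>3)&(Z<27)&(abs(X-465)<45)&(Y>8)&(Y<150)
q=m&(Z>21);print('head y',Y[q].min(),Y[q].max())
for y in range(20,100,15):
    q=m&(abs(Y-y)<3);print(y,X[q].min().round(1),X[q].max().round(1),np.median(Z[q]).round(1))
cv2.imwrite('pics/scene3.png',cv2.resize(im[150:300,220:460,::-1],None,fx=3.3,fy=3.3))
E
```

```text
ee_pos: [465.3, -16.1, 85.4]
force: [-3.6, 1.0, 9.7]
finger_force: 5.2
time_s: 12.98
ee_pos: [375.4, 124.1, 234.5]
force: [-0.2, -0.3, -0.4]
finger_force: 0.0
((563.2849731445312, -96.80404663085938), (201.3981475830078, 241.96078491210938), 88.07151794433594)
[-1.92699926e-03 -1.48454963e-03  7.28740362e+01]
head y 52.03017273682207 100.84784546767932
20 434.0 490.7 11.9
35 435.8 489.9 13.1
50 432.9 491.2 15.2
65 433.0 491.1 17.1
80 437.8 493.5 20.8
95 436.1 491.7 23.3
```

View pics/scene3.png

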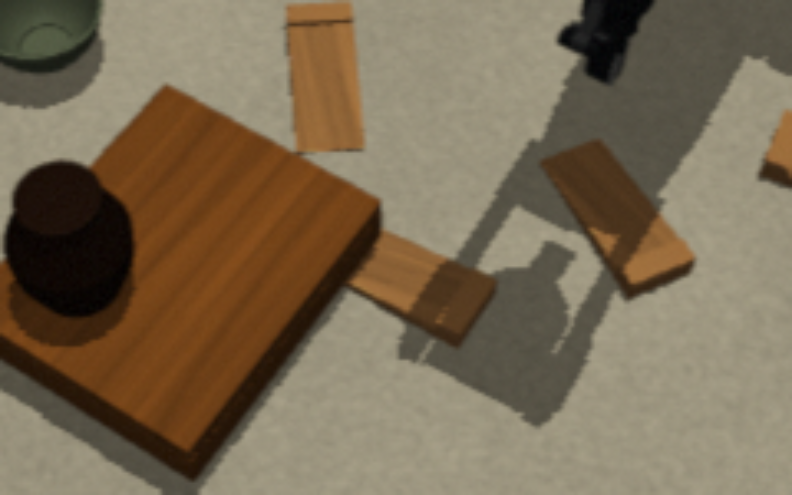

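The riser is level and in place, the wedge sits under the foot with its back at y ≈ 100, the jar is standing, and the gripper is clear at crop (600,50).

```bash
python3 -c "
from cell import ticket
print(ticket.close_job())"
```

```text
the job is handed in; nothing more can be done
None
```

I pushed the wedge under the short foot until it met firm contact at about 8 N, and the corner then held a 10 N press without dropping. The last camera check showed the riser level and unmoved, with the jar still standing; the job is handed in at about 13 s, but no verdict came back.

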